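# Load a TLC plate into the UV viewer and hold its sprung shield at the clip

### The job

Load the plate on its carrier into the UV viewer: with the amber cover still shut, slide the carrier through the slot in the viewer's left side and along the guides until it is fully home against the end stop. Then lift the sprung cover until the red pointer stands level with the orange clip on the quadrant, never well past the clip because the lamp is on, and finish while still holding it there, so that a colleague can pencil round the spots from behind the shield. Leave the clip's setting and the other things on the bench as they are.

Things in the scene. Friction and masses are not known exactly. Their poses are not given: they have to be found in the camera images.
- viewer: UV plate viewer fixed on the bench: white base 190 (x) x 200 (y) mm, its flat stage floor 30 mm above the bench; lamp housing at the rear, 84 mm high. Origin under the base's centre at bench height; x to its rear, y to its left, z up. Two guides along y, 10 mm high, 82 mm apart, centred on x = -10 mm; they run out to the left over an apron (edge at y = +151 mm) and flare there to 100 mm.
- carrier: Loose carrier, 0.1 kg: black flat tongue 78 (x) x 196 (y) x 6 mm, a white TLC plate with purple spots in it, an upright blue fin near the +y end. Origin under the tongue's centre. It enters the viewer -y end first, axes parallel to the viewer's; fully in, its tip touches the end stop and the fin stays outside, over the apron.
- carrier_tip (a point): middle of the carrier's leading (-y) end, underside (98 mm from the carrier's origin)
- fin (a point): grip point on the blue fin, 43 mm above the carrier's underside and 79 mm from its origin towards +y. The fin is 12 mm thick (along the carrier's x), 34 mm long (along y), with its top 57 mm above the underside; free on both sides down to 11 mm above the underside
- stop (a point): centre of the end stop's face at floor height: carrier_tip arrives here when the carrier is fully home. Axes as the viewer's
- slot (a point): middle of the slot in the left wall of the shut cover, at floor height (viewer y = +92 mm, outer face). The slot is 104 mm wide and 22 mm high above the floor; the cover's top is 94 mm above the bench (handle aside)
- apron (a point): middle of the apron's outer edge between the flared guides, at floor height (viewer y = +151 mm)
- cover (a joint): angle of the amber cover, rad: 0 shut, grows as its front is lifted (at most 1.2). The hinge is sprung shut: at the handle, along its path, about 5 N start it and about 9 N hold it at 0.7 rad; let go, it falls shut. The cover is a 4 mm clear amber hood, 166 mm deep, 184 mm wide, 56 mm high
- cover_hinge (a point): middle of the cover's hinge axis, which runs along the viewer's y, 88 mm above the bench at viewer x = +78 mm; fixed
- handle (a point): middle of the handle bar on the cover near its front: round black bar, 12 mm diameter, along the viewer's y, 84 mm free between its end posts, its centre 40 mm above the cover's top face. With the cover shut it lies 148 mm in front of the hinge axis and 44 mm above it; it swings with the cover, and can turn in a grip across it (fingers before and behind)
- index (a joint): angle at which the orange index clip is set on the quadrant, rad, on the same scale as cover: the pointer is level with the clip when both values are equal. The clip stays where it is set (0.38 to 0.72) by friction
- clip (a point): inner side of the orange clip, middle of its 16 mm width along the arc. The clip rides on a steel arc (quadrant) standing upright at the viewer's right side (y = -111 mm), 125 mm radius about the hinge axis, up to 60 degrees. Its z axis points along the arc, the way the cover opens
- pointer (a point): tip of the red pointer that sticks out of the cover's right edge, 125 mm from the hinge axis; it moves with the cover, past the inner side of the clip
- beaker: loose bystander: small clear beaker, 54 mm across, 68 mm high; origin under its centre
- standard_bottle: loose bystander: clear bottle with blue cap, 56 mm across, 102 mm high; origin under its centre
- timer: loose bystander: dark bench timer 71 x 72 x 18 mm lying flat; origin under its centre
- tape_roll: loose bystander: roll of tape, 60 mm across, 19 mm high; origin under its centre
- pencil: loose bystander: yellow pencil lying on the bench, 168 mm long, 8 mm thick; origin under its middle
Mind the look-alikes: they are no part of the job. There is more than one size of the carrier; the one meant has the size given above.

How it is judged (in metres and radians):
On the way, in this order (a step that is already met when the one before it is completed fails the run):
1. the carrier is fully home against the end stop, the cover still shut (y of carrier_tip in the frame of stop below 0.004 m and x of carrier_tip in the frame of stop between -0.006 and 0.006 m and z of carrier_tip in the frame of stop between -0.004 and 0.004 m and angle between the y axis of carrier and the y axis of viewer, either way round below 0.06 rad and angle between carrier's own z axis and vertical below 0.06 rad and value of joint cover below 0.05 rad), for 0.2 s.
2. the cover is lifted by the robot until the pointer stands at the clip (distance between pointer and clip below 0.008 m and y of carrier_tip in the frame of stop below 0.004 m and x of carrier_tip in the frame of stop between -0.006 and 0.006 m and z of carrier_tip in the frame of stop between -0.004 and 0.004 m and angle between the y axis of carrier and the y axis of viewer, either way round below 0.06 rad and angle between carrier's own z axis and vertical below 0.06 rad), for 0.3 s.
At the end, for the whole second after the job is handed in: The carrier lies flat between the guides with its tip within 4 mm of the end stop; the red pointer stands still within 8 mm of the clip's middle, that is within the clip's width; the robot's fingers carry the cover with more than 2 N and nothing else holds it up; the clip has not been shifted (all of step 2 and velocity of joint cover between -0.05 and 0.05 rad/s and contact force between the fingers and cover above 2 N and distance of clip from where it was at the start of the episode below 0.005 m and contact force between cover and carrier below 0.3 N and contact force between cover and beaker below 0.3 N and contact force between cover and standard_bottle below 0.3 N and contact force between cover and timer below 0.3 N and contact force between cover and tape_roll below 0.3 N and contact force between cover and pencil below 0.3 N); the arm keeps its last pose, push and grip.
It fails at once if the cover is opened before the carrier is home (or the carrier is drawn out again under an open cover) (value of joint cover above 0.08 rad and not (y of carrier_tip in the frame of stop below 0.004 m and x of carrier_tip in the frame of stop between -0.006 and 0.006 m and z of carrier_tip in the frame of stop between -0.004 and 0.004 m and angle between the y axis of carrier and the y axis of viewer, either way round below 0.06 rad and angle between carrier's own z axis and vertical below 0.06 rad)).
It fails at once if the cover is lifted well past the clip (pointer more than 20 mm beyond the clip's middle) (z of pointer in the frame of clip above 0.02 m).
It fails at once if the orange clip is shifted by more than 5 mm (distance of clip from where it was at the start of the episode above 0.005 m).
It fails at once if a bystander is moved by more than 20 mm (distance of any of beaker, standard_bottle, timer, tape_roll, pencil from where it was at the start of the episode above 0.02 m).
It also fails if it takes over 54 s, if anything falls off the work surface, if the arm or the gripper's body presses on something with over 40 N, if the wrist force passes 120 N, or if a joint passes its speed limit or range.

### The arm

A 6-joint arm with a two-finger parallel gripper is mounted at the origin on a cart in front of the work surface, level with it; the furniture and walls round the work are solid. World frame = base frame: x ahead of the robot, y to its left, z up, the work surface at z = 0. Lengths are in m, angles in degrees, forces in N, time in s.
With the tool pointing down it reaches from about 0.4 to 0.825 m from the base axis. Payload 7 kg.
Tool frame: the origin (TCP) lies midway between the tips of the shut fingers; the grasp point (between the pads) lies ctrl.tcp_to_grasp behind it (ctrl.tcp_to_grasp is the distance from the TCP to the grasp point, in m); z points along the fingers, y is the line along which they close (so a half turn about z gives the same grasp; the last joint's range is limited). The gripper opens to 88 mm and grips with 3 to 60 N. Pads are 19 mm wide; open, the fingers measure 130 mm over their backs; the gripper's body (78 mm by 193 mm) begins 47 mm behind the grasp point.
Start: joints at [81.366, 20.546, 0.682, 0, -70.136, -16.507], TCP at [0.287, 0.611, 0.227] pointing down, gripper open.
Joint ranges: [-176.03, 176.03], [-82.01, 121.73], [-58.28, 71.71], [-173.87, 95.51], [-174.79, -0.11], [-173.66, 173.66]. Speed limits (degrees/s): [136.94, 136.94, 172.46, 180, 180, 180].

### API

Orientations are given as [roll, pitch, yaw] about the fixed x, y, z axes, in that order (R = Rz(yaw) Ry(pitch) Rx(roll)).
In Python, from plant import ctrl, imaging, close_job gives the robot as it stands.
- The arm moves only by the shell command python3 -m crank 'ROWS'. ROWS is JSON, a list of rows, each a list of 3 entries, a list of its own where there are three numbers: the shift along the world's x, y, z in m, then the turn, a rotation vector about the world's x, y, z in degrees, then the opening, from -1 (shut) to 1 (fully open), so that 0 is half open. A call has 1 to 12 rows; each row shifts and turns the commanded pose from where the row before left it; what a row does not reach is not made up. A row lasts 1/10 s, in which the tool goes at most 50 mm and 8.59 degrees, less where a joint would pass 70% of its speed; a pose out of reach is approached as far as the arm can. A call is refused whole if a number of a shift passes 0.05 or a number of a turn 8.59, either way. A call with a gripper value outside its range is refused whole. The fingers move at their own pace and stop on an object; the grip force is fixed at half the most. Time passes only in rows, so rows that do not move let the fingers close. It gives the time, the measured TCP pose, the force, the opening and the grip force at its end, in the units of the state.
- ctrl.get_obs(): the state, without advancing time (a new reading comes with each control period).
- imaging.snapshot(name): name is "scene" or "top"; returns (picture, depth): 400x640x3 uint8, blue, green, red; 400x640 float32, m along the optical axis (not along the pixel's ray), 0 where there is no reading.
- imaging.camera_model(name): a dict with "mtx" (3x3 intrinsics, pixels), "R" (3x3) and "t" (3): a world point X has camera coordinates R X + t. Camera axes: x right, y down, z forward; pixel columns grow to the right and rows downward; lengths in m; the calibration is good to about 2 mm. A picture is of the moment at which its call begins. camera_model takes no time and is no camera call.
- close_job(): hands the job in; it is judged then, once.
The state is a dict: "clock": time; "joint_pos": joint angles; "qvel": joint speeds; "tau": joint torques, N m; "tool_pos": TCP position; "orientation": TCP orientation; "force": force on the tool from outside, world axes, zero at the start; "moment": the same for the moment, N m; "opening": finger opening in m; "gripper_force": force on a finger pad.
Only numpy, scipy, OpenCV 4.12 (cv2) and the standard library are available. Lean on these libraries where they do the work, as an engineer would, in place of code of your own. Each camera call takes 0.05 s, during which the arm holds its last target. There are 200 camera calls.

## Working session

There is one attempt and no reset: what is moved stays moved. The work goes in short steps, Python scripts to look and compute and a shell command to move; the robot and the scene stay as the last step left them, time stands still between calls to the robot, and variables do not carry over. Pictures are saved under pics/ and viewed, at most 10 in all, crops included, and the job is handed in when it is done.

```bash
mkdir -p pics; ls; cat > h.py <<'E'
import numpy as np, cv2
from plant import ctrl, imaging
def cam(n):
    m=imaging.camera_model(n); return np.array(m["mtx"]),np.array(m["R"]),np.array(m["t"]).ravel()
def ray(n,u,v,z):
    K,R,t=cam(n); d=R.T@np.linalg.solve(K,[u,v,1.]); c=-R.T@t
    return c+d*(z-c[2])/d[2]
def pts(n,depth):
    K,R,t=cam(n); v,u=np.mgrid[:400,:640]
    d=np.stack([(u-K[0,2])/K[0,0],(v-K[1,2])/K[1,1],np.ones(u.shape)],-1)*depth[...,None]
    return (d-t)@R
def proj(n,X):
    K,R,t=cam(n); p=K@(R@np.array(X)+t); return p[:2]/p[2]
E
python3 - <<'E'
from h import *
for n in("scene","top"):
    p,d=imaging.snapshot(n); cv2.imwrite(f"pics/{n}0.png",p); np.save(f"{n}0.npy",d)
    K,R,t=cam(n); print(n,K.tolist(),(-R.T@t).round(3),R.round(2).tolist())
print(ctrl.get_obs(),ctrl.tcp_to_grasp)
E
```

```text
pics
scene [[366.1032497875228, 0.0, 317.1778647569393], [0.0, 366.1032497875228, 204.40165081622342], [0.0, 0.0, 1.0]] [ 0.104 -0.696  0.984] [[0.86, -0.51, -0.02], [-0.38, -0.62, -0.69], [0.34, 0.6, -0.72]]
top [[402.3959864317528, 0.0, 322.3876937488975], [0.0, 402.3959864317528, 196.717476260612], [0.0, 0.0, 1.0]] [0.349 0.052 1.386] [[0.03, -1.0, -0.0], [-0.99, -0.03, -0.13], [0.13, 0.01, -0.99]]
{'clock': 0.1, 'joint_pos': array([ 8.13659888e+01,  2.05902956e+01,  6.39021145e-01, -1.64090245e-02,
       -7.01359834e+01, -1.65072713e+01]), 'qvel': array([-0.06696205, -0.02320865,  0.19622338,  0.02290919,  0.01851706,
        0.01956538]), 'tau': array([-1.03484264e-03, -5.84167099e+01,  2.93749702e+01,  7.01545939e+00,
        1.01423595e-02, -5.01058003e-05]), 'tool_pos': array([0.28661794, 0.61064673, 0.22568708]), 'orientation': array([ 1.79911955e+02, -1.00049070e-02, -2.51468622e+01]), 'force': array([0.2560781 , 0.1406177 , 0.26891115]), 'moment': array([ 0.01334746,  0.02058859, -0.00173278]), 'gripper_force': 0.0, 'opening': 0.08755416123597606} 0.0188
```

View pics/scene0.png

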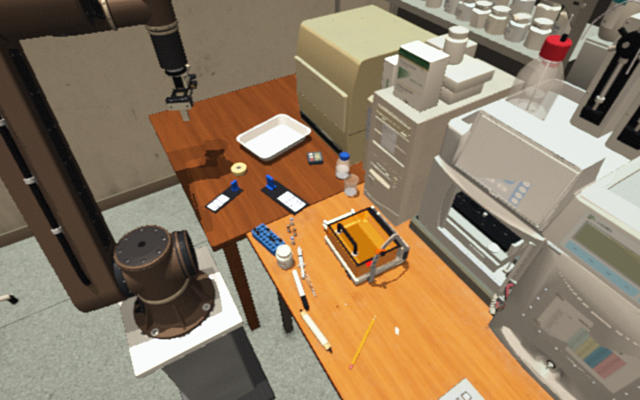

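View pics/top0.png

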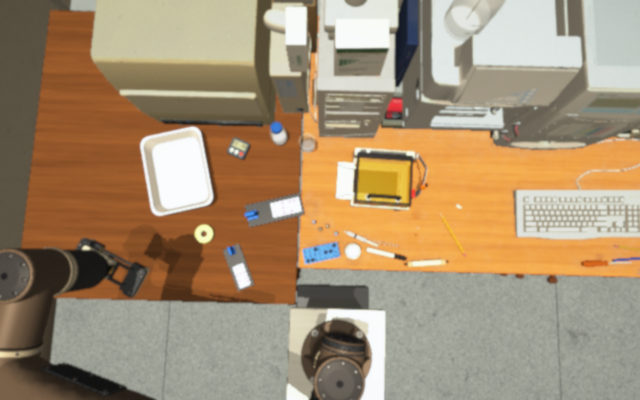

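Scene: two carriers in the top view. One is at (273,210), about 58 px long, which at ~296 px/m is about 196 mm. The other is at (238,266), about 45 px or 150 mm. The 58 px one fits the description. The viewer is at (383,180) with its apron on the left at (345,181). I'll confirm with an enlarged crop and measure.

```bash
python3 - <<'E'
from h import *
p=cv2.imread("pics/top0.png"); d=np.load("top0.npy")
c=cv2.resize(p[135:295,220:440],None,fx=3.6,fy=3.6,interpolation=cv2.INTER_CUBIC); cv2.imwrite("pics/crop.png",c)
P=pts("top",d)
hsv=cv2.cvtColor(p,cv2.COLOR_BGR2HSV)
def rep(n,m):
    m=m.astype(np.uint8); k,l,s,ce=cv2.connectedComponentsWithStats(m)
    for i in range(1,k):
        if s[i,4]<15: continue
        q=P[l==i]; q=q[q[:,2]>-.1]; r=cv2.minAreaRect(np.argwhere(l==i)[:,::-1].astype(np.float32))
        print(n,ce[i].round(1),s[i,4],"rect",np.round(r[0]+r[1]+(r[2],),1),"xyz",np.median(q,0).round(3),"zmax",np.percentile(q[:,2],95).round(3))
roi=np.zeros(p.shape[:2],bool); roi[120:300,215:440]=1
H,S,V=hsv[...,0],hsv[...,1],hsv[...,2]
rep("blue",roi&(H>105)&(H<130)&(S>130)&(V>60))
rep("white",roi&(S<50)&(V>170))
rep("amber",roi&(H>17)&(H<30)&(S>180)&(V>90)&(P[...,2]>.05))
rep("red",roi&((H<5)|(H>174))&(S>150)&(V>80))
rep("orange",roi&(H>5)&(H<14)&(S>200)&(V>150))
# carrier by height
rep("dark",roi&(V<75)&(S<120))
E
```

```text
blue [275.7 127.3] 83 rect [275.5 127.5   9.    9.   90. ] xyz [0.742 0.22  0.098] zmax 0.104
blue [251.4 214.6] 83 rect [250.9 214.8   7.8  11.6  76. ] xyz [0.455 0.297 0.036] zmax 0.058
blue [230.9 250.5] 40 rect [230.9 250.3   6.7   5.8  63.4] xyz [0.334 0.361 0.036] zmax 0.044
white [435.3 123. ] 59 rect [435. 123.   6.   8.  90.] xyz [ 0.75  -0.293  0.158] zmax 0.167
white [279.  137.2] 130 rect [279.3 137.3  11.2  13.7  70. ] xyz [0.718 0.211 0.063] zmax 0.082
white [307.4 146.7] 63 rect [307.5 146.5   7.    9.   90. ] xyz [0.7   0.116 0.011] zmax 0.07
white [233.9 150.4] 47 rect [233.6 150.5   9.5   6.4   9.5] xyz [0.68  0.372 0.017] zmax 0.021
white [357.3 150.3] 32 rect [357.2 150.    4.6   8.6  50.2] xyz [ 0.676 -0.051  0.085] zmax 0.092
white [375.3 150.3] 51 rect [377.5 150.5  25.    3.    0. ] xyz [ 0.675 -0.103  0.09 ] zmax 0.098
white [411.1 154.1] 48 rect [411.2 153.9  12.3   4.7  18.4] xyz [ 0.666 -0.23   0.086] zmax 0.099
white [345.5 180.9] 651 rect [345.7 182.4  46.1  20.6  87.5] xyz [ 0.579 -0.017  0.032] zmax 0.042
white [285.5 206.9] 490 rect [285.5 206.8  16.2
[... 391 characters left out ...]
 14.8  45. ] xyz [ 0.344 -0.042  0.066] zmax 0.072
white [380.  252.1] 106 rect [380.3 252.2  27.9   3.6  14. ] xyz [ 0.342 -0.139  0.016] zmax 0.022
white [308.4 262.1] 15 rect [308.9 262.6  11.4   4.3  15.3] xyz [0.301 0.102 0.026] zmax 0.032
white [425.2 262.8] 101 rect [425.5 262.7   3.7  27.1  85.9] xyz [ 0.311 -0.291  0.021] zmax 0.027
white [241.  275.4] 313 rect [241.  275.4  24.2  13.1  69.4] xyz [0.251 0.327 0.004] zmax 0.008
white [348.  273.2] 34 rect [348. 273.   6.   6.  90.] xyz [0.349 0.052 1.386] zmax 1.386
white [383.6 279. ] 74 rect [383.6 279.   15.6  10.1  61.4] xyz [0.349 0.052 1.386] zmax 1.386
  return _methods._mean(a, axis=axis, dtype=dtype,
  ret = um.true_divide(
Traceback (most recent call last):
IndexError: index -1 is out of bounds for axis 0 with size 0
```

View pics/crop.png

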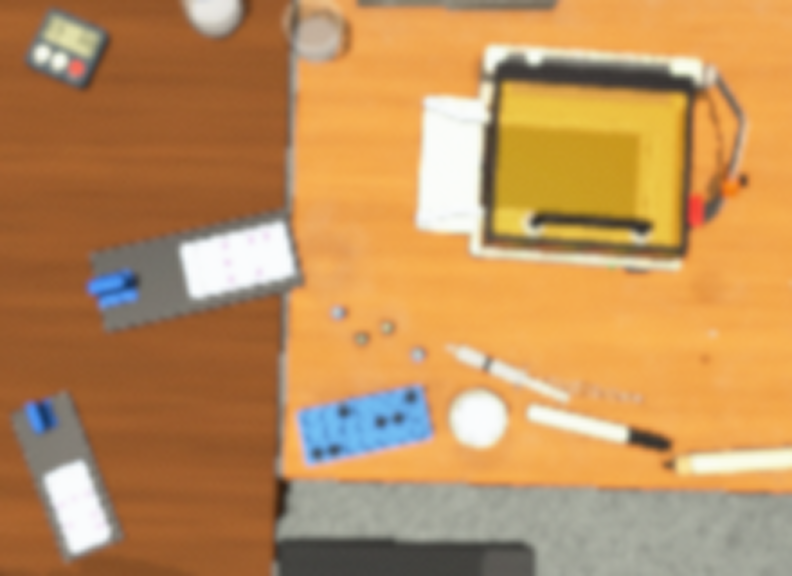

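The crop confirms the carrier. The large one has its plate and tongue corners at crop (92,255), (286,212), (302,283) and (106,329), with the fin at (113,287). The small one at (65,475) is a decoy. The viewer's apron edge is at (421,163), the handle bar runs (530,215) to (650,228), the red pointer is at (697,208) and the orange clip at (735,187).

```bash
python3 - <<'E'
from h import *
t=cv2.imread("pics/top0.png"); s=cv2.imread("pics/scene0.png")
def hs(p): 
    h=cv2.cvtColor(p,cv2.COLOR_BGR2HSV).astype(int); return h[...,0],h[...,1],h[...,2]
H,S,V=hs(t)
m=((S<110)).astype(np.uint8); m[:185]=0;m[235:]=0;m[:,:235]=0;m[:,312:]=0
m=cv2.morphologyEx(m,cv2.MORPH_CLOSE,np.ones((5,5)))
k,l,st,ce=cv2.connectedComponentsWithStats(m); i=1+st[1:,4].argmax()
pp=np.argwhere(l==i)[:,::-1]
W=np.array([ray("top",u,v,.006)[:2] for u,v in pp]).astype(np.float32)
print("carrier rect",cv2.minAreaRect(W))
cr=lambda a:[ (220+x/3.6-.36,135+y/3.6-.36) for x,y in a]
C=np.array([ray("top",u,v,.006)[:2] for u,v in cr([(92,255),(286,212),(302,283),(106,329)])]); print("corners",C.round(4).tolist(),"mean",C.mean(0))
A=np.array([ray("top",u,v,z) [:2] for (u,v),z in zip(cr([(425,97),(417,228),(471,254),(682,268),(530,215),(650,228)]),[.04,.04,.03,.03,.132,.132])])
print("apronfar,near,baseFL,FR,handL,R",A.round(4).tolist())
for a,b in((0,1),(2,3),(4,5)): e=A[a]-A[b]; print("yaw",np.degrees(np.arctan2(e[1],e[0])))
for n,p,roi in(("top",t,(150,210,405,435)),("scene",s,(200,290,330,420))):
    H,S,V=hs(p); r=np.zeros(H.shape,bool); r[roi[0]:roi[1],roi[2]:roi[3]]=1
    for nm,mm in(("red",((H<5)|(H>174))&(S>170)&(V>90)),("orange",(H>=6)&(H<14)&(S>215)&(V>170))):
        k,l,st,ce=cv2.connectedComponentsWithStats((mm&r).astype(np.uint8))
        for i in range(1,k):
            if st[i,4]>3: print(n,nm,ce[i].round(1),st[i])
cv2.imwrite("pics/crop2.png",cv2.resize(s[200:300,320:420],None,fx=6,fy=6,interpolation=cv2.INTER_CUBIC))
E
```

```text
carrier rect ((0.49211880564689636, 0.22425079345703125), (0.20311793684959412, 0.1692807376384735), 82.12958526611328)
corners [[0.4887, 0.3253], [0.5352, 0.1409], [0.4672, 0.1232], [0.4182, 0.3083]] mean [0.47732104 0.22443372]
apronfar,near,baseFL,FR,handL,R [[0.6441, 0.0108], [0.5188, 0.0155], [0.4967, -0.0362], [0.4888, -0.2346], [0.5212, -0.0804], [0.5126, -0.1852]]
yaw -2.1558800608203343
yaw 87.71709177739825
yaw 85.28487970896134
top red [412.4 193.1] [411 190   4   7  27]
scene red [368.6 262.7] [366 260   6   6  26]
scene orange [378.4 250.8] [375 249  11   5  25]
```

View pics/crop2.png

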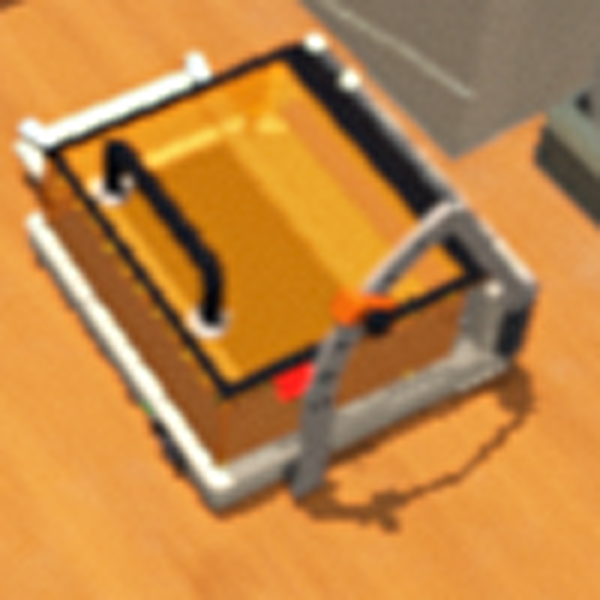

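The pointer and clip show in the scene crop at (295,380) and (360,305). The viewer's origin is about (0.587,-0.139) with yaw about -2.3°. The carrier's yaw is about 14.4° and its fin is about (0.457,0.300). I'll go above the fin.

```bash
python3 -m crank '[[[0.019,-0.0344,-0.0118],[0,0,-5.6],1],[[0.019,-0.0344,-0.0118],[0,0,-5.6],1],[[0.019,-0.0344,-0.0118],[0,0,-5.6],1],[[0.019,-0.0344,-0.0118],[0,0,-5.6],1],[[0.019,-0.0344,-0.0118],[0,0,-5.6],1],[[0.019,-0.0344,-0.0118],[0,0,-5.6],1],[[0.019,-0.0344,-0.0118],[0,0,-5.6],1],[[0.019,-0.0344,-0.0118],[0,0,-5.6],1],[[0.019,-0.0344,-0.0118],[0,0,-5.6],1],[[0,0,0],[0,0,0],1],[[0,0,0],[0,0,0],1]]'
python3 - <<'E'
from h import *
for n in("scene","top"):
    p,d=imaging.snapshot(n); cv2.imwrite(f"pics/{n}1.png",p)
a=cv2.imread("pics/top1.png")[170:260,215:325]; b=cv2.imread("pics/scene1.png")[150:240,210:320]
cv2.imwrite("pics/c1.png",cv2.resize(np.vstack([a,b]),None,fx=3.3,fy=3.3,interpolation=cv2.INTER_CUBIC))
o=ctrl.get_obs(); print(o["tool_pos"],o["orientation"],o["joint_pos"].round(1),o["clock"])
E
```

```text
clock: 1.2
tool_pos: [0.4581, 0.3005, 0.12]
orientation: [180.0, -0.0, -75.6]
force: [-0.8, 0.7, 0.2]
opening: 0.0875
gripper_force: 0.0
[0.45787481 0.30206611 0.12061347] [-1.79972086e+02  1.50628333e-02 -7.54848171e+01] [ 53.9  14.1 -23.6   0.  -52.3 -39.4] 1.3
```

View pics/c1.png

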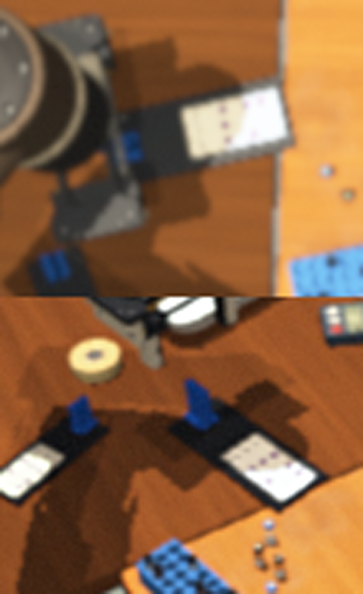

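The close view shows the hand straddling the fin, with the fin at crop (132,145) in the upper half and the finger tip at (150,350) in the lower. I'll descend and grip.

```bash
python3 -m crank '[[[0,0,-0.032],[0,0,0],1],[[0,0,-0.032],[0,0,0],1],[[0,0,-0.03],[0,0,0],1],[[0,0,0],[0,0,0],1],[[0,0,0],[0,0,0],-1],[[0,0,0],[0,0,0],-1],[[0,0,0],[0,0,0],-1],[[0,0,0],[0,0,0],-1],[[0,0,0],[0,0,0],-1],[[0,0,0],[0,0,0],-1],[[0,0,0],[0,0,0],-1]]'
```

```text
clock: 2.4
tool_pos: [0.4578, 0.3014, 0.0265]
orientation: [-180.0, 0.0, -75.5]
force: [-0.6, 0.3, -0.4]
opening: 0.037
gripper_force: 0.0
```

```bash
python3 -m crank '[[[0,0,0],[0,0,0],-1],[[0,0,0],[0,0,0],-1],[[0,0,0],[0,0,0],-1],[[0,0,0],[0,0,0],-1],[[0,0,0],[0,0,0],-1],[[0,0,0],[0,0,0],-1],[[0,0,0],[0,0,0],-1]]'
```

```text
clock: 3.1
tool_pos: [0.4577, 0.3014, 0.0263]
orientation: [180.0, -0.0, -75.5]
force: [1.2, -0.3, -1.8]
opening: 0.0116
gripper_force: 30.0
```

```bash
python3 -m crank '[[[0,0,0.015],[0,0,0],-1],[[0,0,0.02],[0,0,0],-1],[[0,0,0.02],[0,0,0],-1],[[0.0221,-0.0163,0],[0,0,-2.8],-1],[[0.0221,-0.0163,0],[0,0,-2.8],-1],[[0.0221,-0.0163,0],[0,0,-2.8],-1],[[0.0221,-0.0163,0],[0,0,-2.8],-1],[[0.0221,-0.0163,0],[0,0,-2.8],-1],[[0.0221,-0.0163,0],[0,0,-2.8],-1],[[0,0,0],[0,0,0],-1],[[0,0,0],[0,0,0],-1]]'
python3 - <<'E'
from h import *
for n in("scene","top"):
    p,d=imaging.snapshot(n); cv2.imwrite(f"pics/{n}2.png",p); np.save(f"{n}2.npy",d)
a=cv2.imread("pics/top2.png")[130:220,245:365]; b=cv2.imread("pics/scene2.png")[155:245,250:370]
cv2.imwrite("pics/c2.png",cv2.resize(np.vstack([a,b]),None,fx=3.3,fy=3.3,interpolation=cv2.INTER_CUBIC))
o=ctrl.get_obs(); print(o["tool_pos"],o["orientation"],o["joint_pos"].round(1),o["clock"])
p=cv2.imread("pics/top2.png"); P=pts("top",np.load("top2.npy"))
h=cv2.cvtColor(p,cv2.COLOR_BGR2HSV)
m=((h[...,1]<70)&(h[...,2]>150)).astype(np.uint8)
k,l,st,ce=cv2.connectedComponentsWithStats(m[150:210,270:335])
for i in range(1,k):
    if st[i,4]>60:
        uv=np.argwhere(l==i)[:,::-1]+[270,150]; q=P[uv[:,1],uv[:,0]]
        A=np.c_[q[:,:2],np.ones(len(q))]; c=np.linalg.lstsq(A,q[:,2],rcond=None)[0]
        print(uv.mean(0),st[i],"z",np.median(q[:,2]),"slope",c[:2],"xyz",q.mean(0),cv2.minAreaRect(q[:,:2].astype(np.float32)))
E
```

```text
clock: 4.2
tool_pos: [0.5902, 0.203, 0.0808]
orientation: [179.9, -0.0, -92.4]
force: [0.1, -0.1, -2.1]
opening: 0.0119
gripper_force: 30.0
[0.58971021 0.20378112 0.08112789] [ 1.79966467e+02 -1.03672266e-02 -9.23063547e+01] [ 37.   23.  -16.3  -0.  -50.8 -39.3] 4.3
[315.86842105 177.41353383] [ 30  19  32  19 532] z 0.06273929737496264 slope [-2.41359446 -0.05401369] xyz [0.58237633 0.08315923 0.06770408] ((0.48339205980300903, 0.09201717376708984), (0.10518810898065567, 0.2613079845905304), 84.83903503417969)
```

View pics/c2.png

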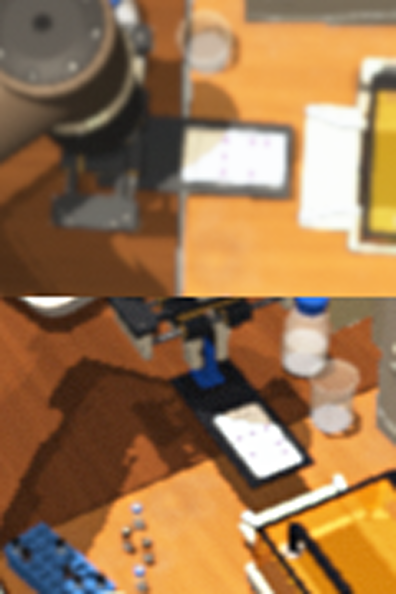

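The carrier hangs level, with its tip at top crop (293,160) just short of the apron (mid at (300,166)), and the yaw matches. I'll lower it and enter.

```bash
python3 -m crank '[[[-0.001,0,-0.012],[0,0,0],-1],[[0,0,-0.009],[0,0,0],-1],[[0,0,0],[0,0,0],-1],[[-0.0008,-0.02,0],[0,0,0],-1],[[-0.0008,-0.02,0],[0,0,0],-1],[[-0.0008,-0.02,0],[0,0,0],-1],[[-0.0006,-0.015,0],[0,0,0],-1],[[0,0,0],[0,0,0],-1]]'
```

```text
clock: 5.1
tool_pos: [0.5864, 0.1259, 0.0608]
orientation: [-180.0, -0.0, -92.4]
force: [1.4, -1.1, -2.1]
opening: 0.0113
gripper_force: 30.1
```

```bash
python3 -m crank '[[[-0.0006,-0.015,-0.001],[0,0,0],-1],[[-0.0006,-0.015,0],[0,0,0],-1],[[-0.0006,-0.015,0],[0,0,0],-1],[[0,0,0],[0,0,0],-1]]'
python3 - <<'E'
from h import *
for n in("scene","top"):
    p,d=imaging.snapshot(n); cv2.imwrite(f"pics/{n}3.png",p)
a=cv2.imread("pics/top3.png")[130:220,285:425]; b=cv2.imread("pics/scene3.png")[185:285,280:420]
cv2.imwrite("pics/c3.png",cv2.resize(np.vstack([a,b]),None,fx=3.1,fy=3.1,interpolation=cv2.INTER_CUBIC))
E
```

```text
clock: 5.5
tool_pos: [0.5845, 0.0814, 0.0594]
orientation: [180.0, -0.0, -92.4]
force: [3.7, -1.5, -0.8]
opening: 0.0114
gripper_force: 30.1
```

View pics/c3.png

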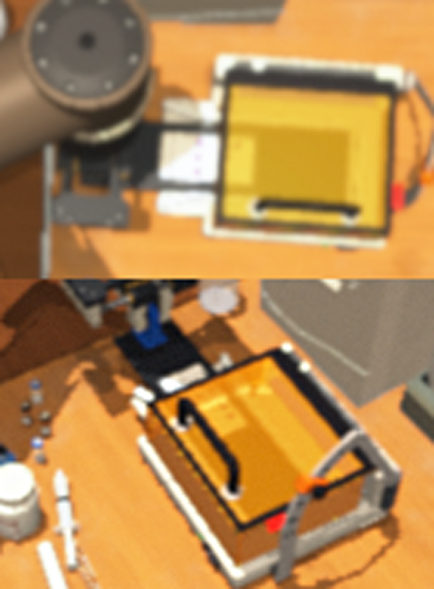

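The carrier is passing through the slot, visible under the amber at top crop (240,150). The force is small, with a slight +x contact. I'll continue.

```bash
python3 -m crank '[[[0.0004,-0.015,0],[0,0,0],-1],[[-0.0006,-0.015,0],[0,0,0],-1],[[-0.0006,-0.015,0],[0,0,0],-1],[[-0.0006,-0.015,0],[0,0,0],-1],[[0,0,0],[0,0,0],-1]]'
```

```text
clock: 6.1
tool_pos: [0.5828, 0.0213, 0.0593]
orientation: [180.0, -0.0, -92.5]
force: [0.6, 0.8, -1.3]
opening: 0.0118
gripper_force: 30.0
```

```bash
python3 -m crank '[[[-0.0004,-0.01,-0.001],[0,0,0],-1],[[-0.0004,-0.01,-0.001],[0,0,0],-1],[[-0.0002,-0.005,0],[0,0,0],-1],[[-0.0002,-0.005,0],[0,0,0],-1],[[0,0,0],[0,0,0],-1]]'
```

```text
clock: 6.6
tool_pos: [0.5836, -0.0062, 0.0589]
orientation: [-179.8, 0.1, -92.3]
force: [0.4, 1.6, 7.6]
opening: 0.0118
gripper_force: 30.0
```

```bash
python3 -m crank '[[[-0.0002,-0.004,0.0008],[0,0,0],-1],[[-0.0002,-0.004,0],[0,0,0],-1],[[-0.0002,-0.004,0],[0,0,0],-1],[[0,0,0],[0,0,0],-1]]'
```

```text
clock: 7.0
tool_pos: [0.5821, -0.0186, 0.0588]
orientation: [-179.9, 0.0, -92.3]
force: [0.2, 1.9, 5.2]
opening: 0.012
gripper_force: 30.0
```

```bash
python3 -m crank '[[[-0.0001,-0.003,0],[0,0,0],-1],[[-0.0001,-0.003,0],[0,0,0],-1],[[0,0,0],[0,0,0],-1]]'
```

```text
clock: 7.3
tool_pos: [0.5822, -0.0239, 0.0589]
orientation: [-179.9, 0.1, -92.3]
force: [-0.4, 5.0, 5.4]
opening: 0.0119
gripper_force: 30.0
```

```bash
python3 -m crank '[[[-0.0001,-0.003,0],[0,0,0],-1],[[0,0,0],[0,0,0],-1]]'
```

```text
clock: 7.5
tool_pos: [0.5827, -0.0241, 0.0589]
orientation: [-179.8, 0.3, -92.3]
force: [-1.0, 20.4, 5.8]
opening: 0.012
gripper_force: 30.0
```

```bash
python3 -m crank '[[[-0.0001,-0.003,0],[0,0,0],-1],[[0,0,0],[0,0,0],-1]]'
```

```text
clock: 7.7
tool_pos: [0.5831, -0.0246, 0.0591]
orientation: [-179.7, 0.4, -92.3]
force: [-4.1, 34.6, 8.1]
opening: 0.0117
gripper_force: 30.0
```

Firm stop at 35 N, where the geometry predicts the end stop. I'll relax the push and release.

```bash
python3 -m crank '[[[0.0002,0.0045,0],[0,0,0],-1],[[0,0,0],[0,0,0],-1],[[0,0,0],[0,0,0],-1],[[0,0,0],[0,0,0],0],[[0,0,0],[0,0,0],0],[[0,0,0],[0,0,0],0],[[0,0,0],[0,0,0],0],[[0,0,0],[0,0,0],0]]'
```

```text
clock: 8.5
tool_pos: [0.5809, -0.0263, 0.0579]
orientation: [180.0, -0.0, -92.4]
force: [0.2, 0.3, 0.1]
opening: 0.0421
gripper_force: 0.0
```

```bash
python3 -m crank '[[[0,0,0.045],[0,0,0],0.5],[[0,0,0.045],[0,0,0],1],[[0,0,0.045],[0,0,0],1],[[-0.021,-0.036,0],[0,0,0],1],[[-0.021,-0.036,0],[0,0,0],1],[[-0.022,-0.036,0],[0,0,0],1],[[0,0,0],[0,0,0],1],[[0,0,0],[0,0,0],1]]'
cat > ang.py <<'E'
from h import *
yaw=np.radians(-2.3); O=np.array([.5866,-.1387,0]); Rv=np.array([[np.cos(yaw),-np.sin(yaw),0],[np.sin(yaw),np.cos(yaw),0],[0,0,1]])
def onplane(n,u,v,yv):
    K,R,t=cam(n); d=Rv.T@(R.T@np.linalg.solve(K,[u,v,1.])); c=Rv.T@(-R.T@t-O)
    return c+d*(yv-c[1])/d[1]
def ang(n,u,v,yv):
    q=onplane(n,u,v,yv)-[.078,0,.088]; return q.round(4),np.hypot(q[0],q[2]).round(4),np.arctan2(q[2],-q[0]).round(4)
def run(save,win=(200,300,340,430)):
    p,_=imaging.snapshot("scene"); cv2.imwrite(save,p)
    h=cv2.cvtColor(p,cv2.COLOR_BGR2HSV).astype(int); H,S,V=h[...,0],h[...,1],h[...,2]
    r=np.zeros(H.shape,bool); r[win[0]:win[1],win[2]:win[3]]=1
    for nm,mm,yv in(("red",((H<5)|(H>174))&(S>170)&(V>90),-.104),("orange",(H>=6)&(H<14)&(S>215)&(V>170),-.111)):
        k,l,st,ce=cv2.connectedComponentsWithStats((mm&r).astype(np.uint8))
        for i in range(1,k):
            if st[i,4]>5: print(nm,ce[i].round(1),st[i],ang("scene",*ce[i],yv))
    return p
E
python3 - <<'E'
from ang import *
p=run("pics/scene4.png")
t,_=imaging.snapshot("top"); cv2.imwrite("pics/top4.png",t)
cv2.imwrite("pics/c4.png",cv2.resize(np.vstack([p[150:290,280:420],t[125:225,300:440]]),None,fx=2.4,fy=2.4,interpolation=cv2.INTER_CUBIC))
E
```

```text
clock: 9.3
tool_pos: [0.5167, -0.1348, 0.1935]
orientation: [-180.0, 0.0, -92.5]
force: [0.2, 0.6, -0.2]
opening: 0.087
gripper_force: 0.0
red [368.4 263. ] [366 261   6   5  20] (array([-0.1364, -0.104 ,  0.0148]), np.float64(0.1372), np.float64(0.1078))
orange [378.7 250.5] [376 248  10   6  26] (array([-0.112 , -0.111 ,  0.0671]), np.float64(0.1305), np.float64(0.5396))
```

View pics/c4.png

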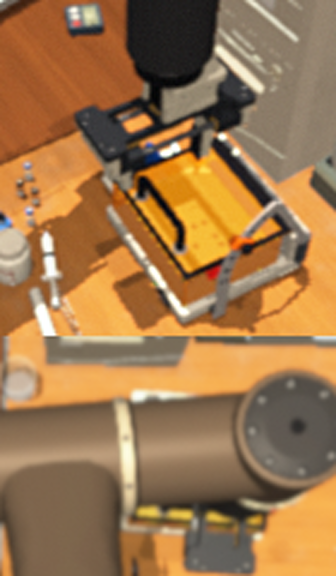

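The view shows the carrier fin at the slot, the cover shut, and the hand over the handle bar at crop (145,180) to (180,248), fingers before and behind it. I'll triangulate the clip and pointer, and lower onto the handle.

```bash
python3 - <<'E'
from ang import *
def tri(a,b):
    Ps=[]
    for n in("top","scene"):
        K,R,t=cam(n); Ps.append(K@np.c_[R,t])
    X=cv2.triangulatePoints(Ps[0],Ps[1],np.array(a,float),np.array(b,float)).ravel(); X=X[:3]/X[3]
    v=Rv.T@(X-O); q=v-[.078,0,.088]
    print(X.round(4),v.round(4),np.hypot(q[0],q[2]).round(4),np.arctan2(q[2],-q[0]).round(3),[np.round(proj("top",X)-a,1),np.round(proj("scene",X)-b,1)])
p=cv2.imread("pics/top0.png"); h=cv2.cvtColor(p,cv2.COLOR_BGR2HSV).astype(int)[170:200,408:432]
m=(h[...,0]>=4)&(h[...,0]<14)&(h[...,1]>205)
k,l,st,ce=cv2.connectedComponentsWithStats(m.astype(np.uint8)); print(st[1:].tolist(),(ce[1:]+[408,170]).round(1).tolist())
tri((412.4,193.1),(368.5,262.8))
for i in range(1,k):
    if 5<st[i,4]<80: tri(ce[i]+[408,170],(378.5,250.7))
E
python3 -m crank '[[[0,0,-0.03],[0,0,0],1],[[0,0,-0.03],[0,0,0],1],[[0,0,-0.02],[0,0,0],1],[[0,0,0],[0,0,0],1],[[0,0,0],[0,0,0],-1],[[0,0,0],[0,0,0],-1],[[0,0,0],[0,0,0],-1],[[0,0,0],[0,0,0],-1],[[0,0,0],[0,0,0],-1],[[0,0,0],[0,0,0],-1],[[0,0,0],[0,0,0],-1]]'
```

```text
[[13, 15, 1, 1, 1], [13, 17, 1, 2, 2]] [[421.0, 185.0], [421.0, 187.5]]
[ 0.534  -0.2326  0.0874] [-0.0488 -0.0959  0.0874] 0.1268 -0.005 [array([-0.2,  0.5]), array([ 0.7, -0.2])]
clock: 10.5
tool_pos: [0.5172, -0.1339, 0.1133]
orientation: [-180.0, 0.0, -92.3]
force: [-0.3, 0.8, -0.2]
opening: 0.0373
gripper_force: 0.0
```

```bash
python3 -m crank '[[[0,0,0],[0,0,0],-1],[[0,0,0],[0,0,0],-1],[[0,0,0],[0,0,0],-1],[[0,0,0],[0,0,0],-1],[[0,0,0],[0,0,0],-1],[[0,0,0],[0,0,0],-1],[[0,0,0],[0,0,0],-1]]'
python3 - <<'E'
from ang import *
for y in(-.111,-.108,-.105,-.102): print(y,ang("scene",378.5,250.7,y), proj("top",Rv@onplane("scene",378.5,250.7,y)+O))
E
```

```text
clock: 11.2
tool_pos: [0.5178, -0.1339, 0.1132]
orientation: [-179.9, -0.0, -92.3]
force: [4.4, -1.4, -4.2]
opening: 0.0111
gripper_force: 30.0
-0.111 (array([-0.1127, -0.111 ,  0.0664]), np.float64(0.1308), np.float64(0.5325)) [421.97741585 186.42953137]
-0.108 (array([-0.1099, -0.108 ,  0.0611]), np.float64(0.1257), np.float64(0.507)) [420.62529655 185.75893668]
-0.105 (array([-0.1072, -0.105 ,  0.0557]), np.float64(0.1208), np.float64(0.4794)) [419.28539663 185.09440228]
-0.102 (array([-0.1044, -0.102 ,  0.0504]), np.float64(0.116), np.float64(0.4494)) [417.95755117 184.4358464 ]
```

The handle is gripped, with the clip estimated at about 0.50 rad. I'll lift along the arc to about 0.3 first.

```bash
python3 -m crank '[[[0.0012,0,0.0037],[0,0,0],-1],[[0.0012,-0.0001,0.0037],[0,0,0],-1],[[0.0027,-0.0001,0.0072],[0,0,0],-1],[[0.0031,-0.0001,0.007],[0,0,0],-1],[[0.0035,-0.0001,0.0069],[0,0,0],-1],[[0.0038,-0.0002,0.0067],[0,0,0],-1],[[0.0041,-0.0002,0.0066],[0,0,0],-1],[[0,0,0],[0,0,0],-1],[[0,0,0],[0,0,0],-1]]'
python3 - <<'E'
from ang import *
p=run("pics/scene5.png"); o=ctrl.get_obs(); print(o["tool_pos"],o["force"])
E
```

```text
clock: 12.1
tool_pos: [0.5356, -0.1347, 0.1538]
orientation: [179.9, 0.0, -92.4]
force: [2.7, -1.7, -11.7]
opening: 0.011
gripper_force: 30.0
red [371.2 255. ] [368 253   7   5  22] (array([-0.1304, -0.104 ,  0.0495]), np.float64(0.1395), np.float64(0.3626))
orange [352.8 251.1] [347 242  13  20  35] (array([-0.2002, -0.111 ,  0.1216]), np.float64(0.2343), np.float64(0.5458))
orange [379. 251.] [375 250  11   4  22] (array([-0.1108, -0.111 ,  0.0636]), np.float64(0.1277), np.float64(0.5209))
[ 0.53560383 -0.13466782  0.15388332] [ 2.02375147 -2.16294376 -9.85941278]
```

```bash
python3 -m crank '[[[0.0043,-0.0002,0.0069],[0,0,0],-1],[[0.0048,-0.0002,0.0066],[0,0,0],-1],[[0.0053,-0.0002,0.0062],[0,0,0],-1],[[0.0031,-0.0001,0.0029],[0,0,0],-1],[[0.0031,-0.0001,0.0028],[0,0,0],-1],[[0,0,0],[0,0,0],-1],[[0,0,0],[0,0,0],-1]]'
python3 - <<'E'
from ang import *
p=run("pics/scene6.png"); o=ctrl.get_obs(); print(o["tool_pos"],o["force"])
cv2.imwrite("pics/c6.png",cv2.resize(p[180:300,310:430],None,fx=5,fy=5,interpolation=cv2.INTER_CUBIC))
E
```

```text
clock: 12.85
tool_pos: [0.5558, -0.1356, 0.1805]
orientation: [179.8, -0.0, -92.4]
force: [-5.9, -1.7, -6.9]
opening: 0.0109
gripper_force: 30.0
red [373.8 248.1] [372 247   5   4  12] (array([-0.1248, -0.104 ,  0.0781]), np.float64(0.1473), np.float64(0.5591))
orange [347.7 238.9] [340 224  21  37 170] (array([-0.2187, -0.111 ,  0.1842]), np.float64(0.2859), np.float64(0.7))
orange [378.5 250.4] [375 247  11   7  27] (array([-0.1129, -0.111 ,  0.0679]), np.float64(0.1318), np.float64(0.5415))
[ 0.55581922 -0.13556862  0.18043981] [-6.03791386 -1.80086684 -5.6083714 ]
```

View pics/c6.png

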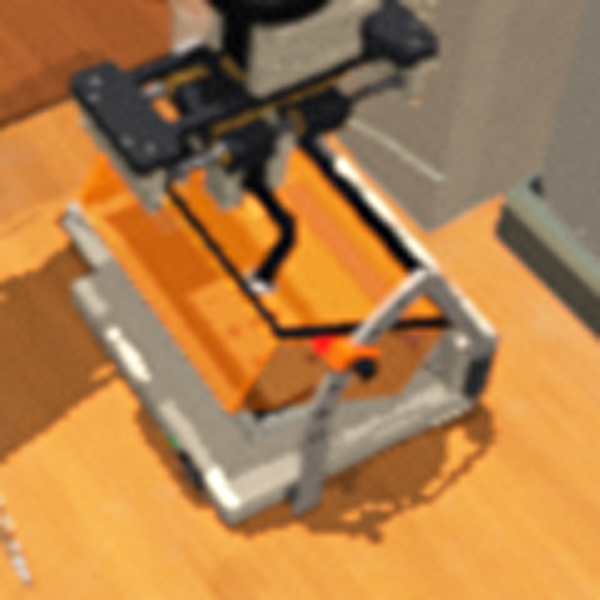

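The red pointer at crop (325,345) is now right beside the orange clip at (352,353). I'll check the residual with a calibrated overlay of the arc and angle marks.

```bash
python3 - <<'E'
from ang import *
for px in((368.5,262.8),(371.2,255),(373.8,248.1)): print([ang("scene",*px,y)[1:] for y in(-.096,-.099)])
ims=[]
for f in("scene0","scene6"):
    p=cv2.imread(f"pics/{f}.png"); x0,y0,s=352,222,12
    c=cv2.resize(p[y0:y0+48,x0:x0+33],None,fx=s,fy=s,interpolation=cv2.INTER_CUBIC)
    for a in np.arange(0,1.05,.1):
        for r,col in((.125,(255,0,255)),):
            X=Rv@np.array([.078-r*np.cos(a),-.111,.088+r*np.sin(a)])+O; u=proj("scene",X)
            q=(int((u[0]-x0+.5)*s),int((u[1]-y0+.5)*s)); cv2.circle(c,q,3,(255,255,0) if abs(a-.5)<.01 else col,-1)
    for a in(.4,.5,.6):
        X=[proj("scene",Rv@np.array([.078-.125*np.cos(a),y,.088+.125*np.sin(a)])+O) for y in(-.092,-.107)]
        cv2.line(c,*[(int((u[0]-x0+.5)*s),int((u[1]-y0+.5)*s)) for u in X],(0,255,0),1)
    ims.append(c)
cv2.imwrite("pics/ov.png",np.hstack(ims))
E
```

```text
[(np.float64(0.1293), np.float64(0.0032)), (np.float64(0.132), np.float64(0.0454))]
[(np.float64(0.1285), np.float64(0.2776)), (np.float64(0.1325), np.float64(0.3112))]
[(np.float64(0.1343), np.float64(0.4989)), (np.float64(0.1391), np.float64(0.5226))]
```

View pics/ov.png

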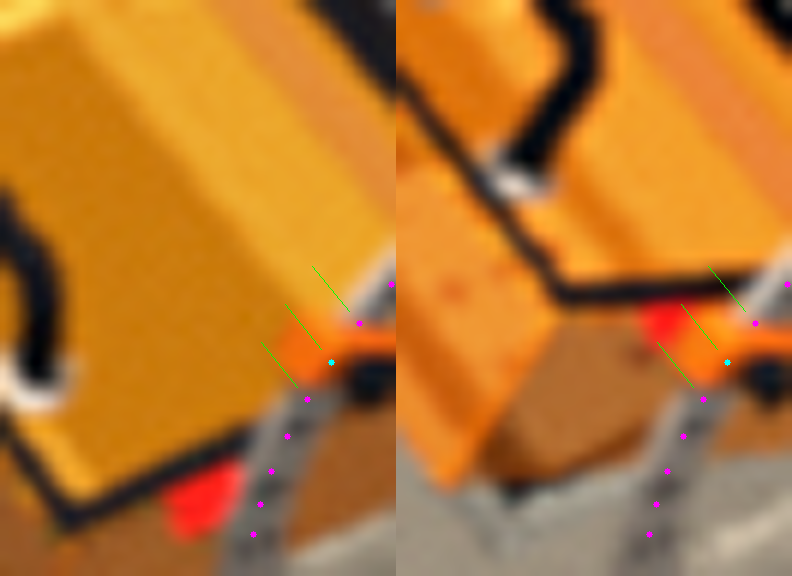

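The clip spans about 0.43 to 0.57 rad on the arc, so its centre is about 0.50. The pointer is at about 0.50 both by image and by arm kinematics. I'll hold and check that it's still.

```bash
python3 -m crank '[[[0,0,0],[0,0,0],-1],[[0,0,0],[0,0,0],-1],[[0,0,0],[0,0,0],-1],[[0,0,0],[0,0,0],-1],[[0,0,0],[0,0,0],-1],[[0,0,0],[0,0,0],-1],[[0,0,0],[0,0,0],-1],[[0,0,0],[0,0,0],-1]]'
python3 - <<'E'
from ang import *
run("pics/scene7.png",(235,270,362,395))
t,_=imaging.snapshot("top"); o=ctrl.get_obs(); print(o["tool_pos"],o["force"],np.abs(o["qvel"]).max())
# carrier: fin visible?
h=cv2.cvtColor(cv2.imread("pics/scene7.png"),cv2.COLOR_BGR2HSV).astype(int); m=((h[...,0]>105)&(h[...,0]<130)&(h[...,1]>130)&(h[...,2]>60)).astype(np.uint8)
k,l,st,ce=cv2.connectedComponentsWithStats(m[170:260,300:380]); print([(s.tolist(),(c+[300,170]).round(1).tolist()) for s,c in zip(st[1:],ce[1:]) if s[4]>8])
X=Rv@np.array([-.010,.114,.075])+O; print("expected fin px",proj("scene",X))
E
```

```text
clock: 13.7
tool_pos: [0.5558, -0.1356, 0.1804]
orientation: [179.8, -0.0, -92.4]
force: [-5.5, -1.6, -6.6]
opening: 0.0114
gripper_force: 30.0
red [374.  248.2] [373 247   4   4  11] (array([-0.1242, -0.104 ,  0.0772]), np.float64(0.1462), np.float64(0.5564))
orange [378.4 250.3] [375 247  11   7  24] (array([-0.1132, -0.111 ,  0.0685]), np.float64(0.1323), np.float64(0.5438))
[ 0.55579165 -0.1355742   0.18043808] [-6.69454585 -0.48492057 -7.11839621] 0.08338810385647687
[]
expected fin px [343.5226933  214.24754845]
```

```bash
python3 -c "
from plant import close_job
print(close_job())"
```

```text
the job is handed in; nothing more can be done
None
```

I handed the job in at about 14 s with the carrier pushed home against the end stop and the cover held at about 0.50 rad, level with the clip; the verdict was not shown, and I couldn't re-check the carrier by camera at the end because the hand hid its fin.

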